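# Load a kiln shelf with glazed beakers in order of size

## Robot

A 6-joint arm with a two-finger parallel gripper is mounted at the origin on the work surface. World frame = base frame: x ahead of the robot, y to its left, z up, the work surface at z = 0. Lengths are in mm, angles in rad, forces in N, time in s.
With the tool pointing down it reaches from about 350 to 775 mm from the base axis. Payload 7.3 kg.
Tool frame: the origin (TCP) lies midway between the tips of the shut fingers; the grasp point (between the pads) lies 19 mm behind it; z points along the fingers, x is the direction in which the jaws open and shut, and the axes are right-handed (so a half turn about z gives the same grasp; the last joint's range is limited). The gripper opens to 92 mm and grips with 3 to 60 N. Pads are 19 mm wide; open, the fingers measure 130 mm over their backs; the gripper's body (75 mm by 190 mm) begins 47 mm behind the grasp point.
Start: joints at [-1.33, 0.342, 1.524, -0, 1.275, -0.146], TCP at [198.067, -486.224, 226.741] pointing down, gripper open.
Joint ranges: [-2.53, 2.53], [-0.77, 2.02], [0.04, 2.7], [-1, 4.14], [0.28, 2.66], [-3.11, 3.11]. Speed limits (rad/s): [2.57, 2.57, 3.14, 3.14, 3.14, 3.14].

## Interface

Orientations are given as [roll, pitch, yaw] about the fixed x, y, z axes, in that order (R = Rz(yaw) Ry(pitch) Rx(roll)).
In Python, from plant import bot gives the robot as it stands.
- The arm moves only by the shell command python3 -m pendant 'ROWS' [OPENING]. ROWS is JSON, a list of rows, each an object with "linear": the shift along the world's x, y, z in mm, a list of three; "twist": the turn about the world's z in degrees. In form: [{"linear": [x, y, z], "twist": twist}, ...]. A call has 1 to 20 rows; each row is the pose to reach, as a shift and turn from the pose commanded when the call began; what a row does not reach only later rows make up. A row lasts 1/8 s, in which the tool goes at most 62.5 mm and 10.7 degrees, less where a joint would pass 70% of its speed; a pose out of reach is approached as far as the arm can. A call with a gripper value outside its range is refused whole. OPENING is the closure in counts, from 0 (fully open) to 255 (shut), set as the call begins (- or left out, the last holds). The fingers move at their own pace and stop on an object; the grip force is fixed at half the most. Time passes only in rows, so rows that repeat a pose let the fingers close. It gives the time, the measured TCP pose, the force and the opening at its end, in the units of the state.
- bot.get_obs(): the state, without advancing time (a new reading comes with each control period).
- bot.capture(name): name is "scene" or "top" or "wrist"; returns a dict with "frame" (480x640x3 uint8, blue, green, red), "z_map" (480x640 float32, mm along the optical axis (not along the pixel's ray), 0 where there is no reading), "fx", "fy", "cx", "cy" (pixels), "rvec" (rotation vector, rad) and "tvec" (3), from world to camera coordinates, as OpenCV has them. Camera axes: x right, y down, z forward; pixel columns grow to the right and rows downward; lengths in mm; the calibration is good to about 2 mm. A picture is of the moment at which its call begins.
- bot.close_job(): hands the job in, once; it reports no verdict.
The state is a dict: "time": time; "joint_positions": joint angles; "dq": joint speeds; "tau": joint torques, N m; "tool_pos": TCP position; "tcp_rot": TCP orientation; "contact_force": force on the tool from outside, world axes, zero at the start; "moment": the same for the moment, N m; "grip_width": finger opening in mm.
Only numpy, scipy, OpenCV 4.12 (cv2) and the standard library are available. Lean on these libraries where they do the work, as an engineer would, in place of code of your own. Each camera call takes 0.05 s, during which the arm holds its last target. There are 200 camera calls.

## Task

Load the kiln shelf: stand the four glazed beakers upright on the four kiln cookies, one to each and well centred so that any runs of glaze land on the cookie, in order of size along the row with the smallest next to the cone pack, to keep the cones in view, and the largest at the far end. Set each one down without dropping it, and do not knock any of them over.

Things in the scene. Friction and masses are not known exactly. Their poses are not given: they have to be found in the camera images.
- beaker_40: the smallest of the four raw-glazed beakers: an open straight-sided round pot, chalky cream, with a terracotta foot; 40 mm outside diameter, 58 mm tall, wall 4 mm, foot ring 34 mm across. Origin at the centre of its underside, z up along its axis. Starts upright on the bench (z = 0), in front of the kiln shelf. Loose, under 0.45 kg.
- beaker_46: the second smallest of the four raw-glazed beakers: an open straight-sided round pot, chalky cream, with a terracotta foot; 46 mm outside diameter, 78 mm tall, wall 4 mm, foot ring 39 mm across. Origin at the centre of its underside, z up along its axis. Starts upright on the bench (z = 0), in front of the kiln shelf. Loose, under 0.45 kg.
- beaker_53: the second largest of the four raw-glazed beakers: an open straight-sided round pot, chalky cream, with a terracotta foot; 53 mm outside diameter, 100 mm tall, wall 4 mm, foot ring 44 mm across. Origin at the centre of its underside, z up along its axis. Starts upright on the bench (z = 0), in front of the kiln shelf. Loose, under 0.45 kg.
- beaker_60: the largest of the four raw-glazed beakers: an open straight-sided round pot, chalky cream, with a terracotta foot; 60 mm outside diameter, 122 mm tall, wall 4 mm, foot ring 50 mm across. Origin at the centre of its underside, z up along its axis. Starts upright on the bench (z = 0), in front of the kiln shelf. Loose, under 0.45 kg.
- cookie_a: a kiln cookie: one of four equal round terracotta discs, 86 mm across and 8 mm thick, lying in a row along the kiln shelf about 92 mm apart; the names come in any order along the row. Origin at the centre of its underside (18 mm above the bench; its top is at 26 mm), z up. Does not move.
- cookie_b: a kiln cookie: one of four equal round terracotta discs, 86 mm across and 8 mm thick, lying in a row along the kiln shelf about 92 mm apart; the names come in any order along the row. Origin at the centre of its underside (18 mm above the bench; its top is at 26 mm), z up. Does not move.
- cookie_c: a kiln cookie: one of four equal round terracotta discs, 86 mm across and 8 mm thick, lying in a row along the kiln shelf about 92 mm apart; the names come in any order along the row. Origin at the centre of its underside (18 mm above the bench; its top is at 26 mm), z up. Does not move.
- cookie_d: a kiln cookie: one of four equal round terracotta discs, 86 mm across and 8 mm thick, lying in a row along the kiln shelf about 92 mm apart; the names come in any order along the row. Origin at the centre of its underside (18 mm above the bench; its top is at 26 mm), z up. Does not move.
- cone_pack: the witness cone pack: a brown clay bar 84 x 26 mm and 14 mm tall holding three slim leaning cones, 67 mm tall in all. It stands on the kiln shelf at one end of the row of cookies (either end), about 88 mm from the nearest cookie's centre; a thin upright terracotta test tile stands at the other end. Origin at the centre of its underside. Does not move.
- kiln_shelf: the kiln shelf: a pale flat slab on the bench, 170 mm (x) by 566 mm (y, along the row of cookies), 18 mm thick. Square props 32 mm wide stand on its corners (66 mm in x, 264 mm in y from the middle), tops 158 mm above the bench. Origin at the centre of its underside. Does not move. A loose bowl (92 mm wide, 38 mm tall) and prop (38 mm square, 85 mm tall) among the beakers are not part of the job.
There are look-alikes about, which are no part of the job. What is shaped like the beaker_53 but red is not meant.

How it is judged:
By the outcome, as a careful person would: the job done as asked, in the order asked, and still so for the second after the job is handed in, with the robot touching nothing.
It also fails if it takes over 112 s, if anything falls off the work surface, if the arm or the gripper's body presses on something with over 40 N, if the wrist force passes 120 N, or if a joint passes its speed limit or range.

## Working session

There is one attempt and no reset: what is moved stays moved. The work goes in short steps, Python scripts to look and compute and a shell command to move; the robot and the scene stay as the last step left them, time stands still between calls to the robot, and variables do not carry over. Pictures are saved under pics/ and viewed, about 12 in all and at most 16, crops included, and the job is handed in when it is done.

```bash
mkdir -p pics
cat > h.py <<'E'
import numpy as np, cv2
from plant import bot
def cap(n):
    c=bot.capture(n); z=c["z_map"]; v,u=np.mgrid[:480,:640]
    R=cv2.Rodrigues(np.array(c["rvec"],float))[0]; t=np.array(c["tvec"],float).ravel()
    P=np.stack([(u-c["cx"])/c["fx"]*z,(v-c["cy"])/c["fy"]*z,z],-1)
    W=(P-t)@R   # R^T (p-t)
    W[z==0]=np.nan
    return c["frame"],W
E
python3 - <<'E'
from h import *
print(bot.get_obs())
for n in("top","scene"):
    f,W=cap(n); cv2.imwrite(f"pics/{n}0.png",f); np.save(f"{n}0.npy",W)
E
```

```text
{'time': 0.0, 'joint_positions': array([-1.32999212e+00,  3.42724607e-01,  1.52499281e+00, -2.03027832e-05,
        1.27540927e+00, -1.46005496e-01]), 'dq': array([ 0.00047845, -0.00066936, -0.00037216, -0.00026759,  0.00137741,
       -0.0013323 ]), 'tau': array([ 1.23516391e-03, -4.31244707e+01, -2.44215649e+01,  7.17649539e-02,
        5.59275644e-02, -1.46168359e-04]), 'tool_pos': array([ 197.96439611, -485.81352395,  226.05243738]), 'tcp_rot': array([-3.14138868e+00,  1.52053948e-03, -1.18398055e+00]), 'contact_force': array([ 0.0201603 ,  0.2820679 , -0.20641734]), 'moment': array([-0.00566142, -0.01493595,  0.00134388]), 'grip_width': 91.82110205607977}
```

View pics/top0.png

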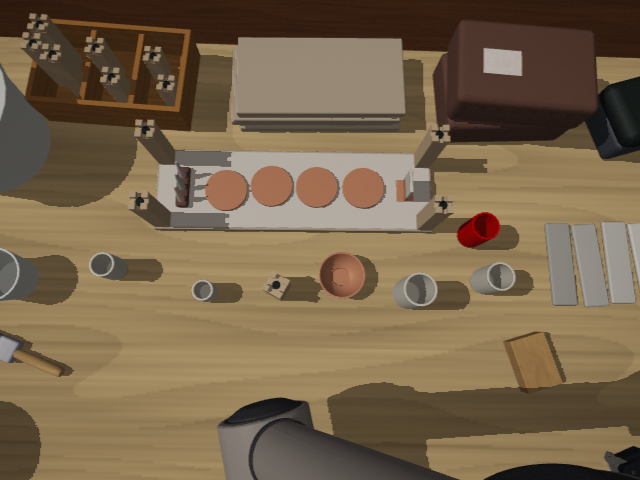

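View pics/scene0.png

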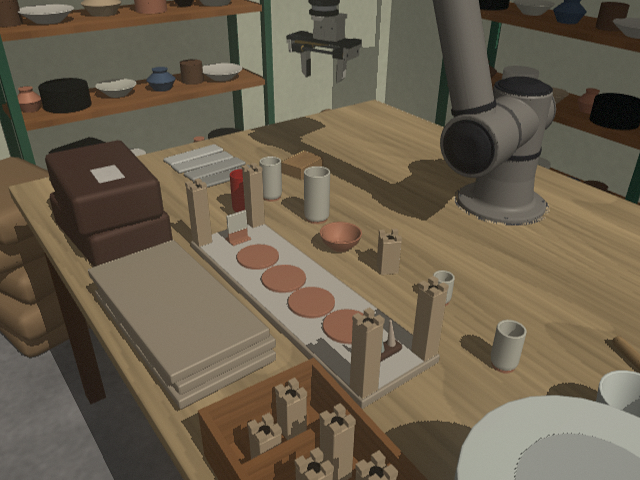

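The top view shows the cone pack at the left end of the shelf, at (183,187), and the cookies at about (227,190), (272,186), (317,187) and (363,188). The beakers look like 46 at (108,265), 40 at (203,290), 60 at (415,290) and 53 at (492,278). The red look-alike is at (478,230).

```bash
cat >> h.py <<'E'
from scipy.optimize import least_squares
def circ(p,r=None):
    c0=(p.min(0)+p.max(0))/2
    g=lambda q: np.hypot(*(p-q[:2]).T)-(r or q[2])
    s=least_squares(g,list(c0)+[r or 25],loss="soft_l1",f_scale=1)
    return s.x, np.sqrt(np.median(s.fun**2))
def rim(W,box,h,r):
    "rim centre from points near the rim height"
    u0,u1,v0,v1=box; Q=W[v0:v1,u0:u1].reshape(-1,3); Q=Q[np.isfinite(Q[:,2])]
    T=Q[abs(Q[:,2]-h)<5]
    s,e=circ(T[:,:2],r-2); 
    return Q[:,2].max(),len(T),s[:2].round(1),np.ptp(T[:,:2],axis=0).round(1),round(e,2)
E
python3 - <<'E'
from h import *
W=np.load("top0.npy"); f=cv2.imread("pics/top0.png")
B={"46":((80,140,245,290),78,23),"40":((185,222,275,307),58,20),"60":((385,445,265,315),122,30),"53":((465,522,258,300),100,26.5),"red53":((450,505,208,252),100,26.5)}
for k,b in B.items(): print(k,*rim(W,*b))
f=f.astype(int)
red=(f[...,2]-f[...,0]>40)&(abs(W[...,2]-26)<4)
n,l,s,c=cv2.connectedComponentsWithStats(red.astype(np.uint8))
for i in range(1,n):
    if s[i,4]>300:
        e=np.argwhere(l==i); P=W[l==i]; print("cookie",c[i].round(0),s[i,4],P.mean(0).round(1),((P.min(0)+P.max(0))/2).round(1),np.ptp(P,axis=0).round(0))
for nme,(u0,u1,v0,v1) in dict(cone=(170,195,165,210),tile=(395,432,165,203),bowl=(315,370,250,300),prop=(262,292,272,302),pr1=(130,160,118,145),pr2=(430,455,122,145),pr3=(128,155,190,212),pr4=(430,455,195,215)).items():
    P=W[v0:v1,u0:u1].reshape(-1,3); P=P[P[:,2]>(22 if 'cone' in nme else 30)]; P=P[P[:,2]>P[:,2].max()-12] if 'pr' in nme else P
    print(nme,P.min(0).round(0),P.max(0).round(0))
E
```

```text
46 83.08951218904589 212 [463.1 376.3] [44.6 45.3] 1.08
40 62.08583509009041 147 [421.7 194.8] [37.9 39.5] 1.11
60 124.9963974026036 265 [ 426.4 -198. ] [59.4 58.2] 1.04
53 103.75395272925915 234 [ 455.  -351.3] [51.4 52.8] 1.03
red53 160.28436915810025 219 [ 548.5 -328.7] [51.8 52.9] 1.06
cookie [271. 186.] 1290 [638.6  77.2  26.8] [638.7  77.9  26. ] [84. 84.  8.]
cookie [316. 187.] 1275 [638.7 -14.8  26.8] [639.2 -14.8  26.1] [84. 82.  8.]
cookie [362. 188.] 1284 [ 639.6 -109.7   26.7] [ 640.  -110.2   26. ] [85. 85.  8.]
cookie [226. 190.] 1307 [627.2 168.2  26.8] [628.4 168.6  26. ] [83. 83.  8.]
cone [585. 230.  22.] [679. 283.  88.]
tile [ 581. -248.   30.] [ 690. -192.  139.]
bowl [ 413. -112.   30.] [503. -22.  42.]
prop [408.  32.  76.] [455.  81.  88.]
pr1 [679. 278. 150.] [712. 311. 162.]
pr2 [ 687. -249.  151.] [ 720. -216.  163.]
pr3 [548. 276. 150.] [581. 308. 162.]
pr4 [ 555. -251.  150.] [ 588. -219.  162.]
```

Everything measured agrees with the given sizes and heights. The cone pack is at +y, so the targets are:
- beaker 40 at (628,168)
- beaker 46 at (639,77)
- beaker 53 at (639,-15)
- beaker 60 at (640,-110)

I'll go above beaker 40 first and twist 68° so the jaws lie along x.

```bash
python3 -m pendant '[{"linear":[62,48,0],"twist":10},{"linear":[124,96,0],"twist":20},{"linear":[180,140,0],"twist":30},{"linear":[230,190,0],"twist":40},{"linear":[240,250,0],"twist":50},{"linear":[235,310,0],"twist":60},{"linear":[230,370,0],"twist":68},{"linear":[224,430,0],"twist":68},{"linear":[224,490,0],"twist":68},{"linear":[224,550,0],"twist":68},{"linear":[224,610,0],"twist":68},{"linear":[224,650,-10],"twist":68},{"linear":[224,670,-20],"twist":68},{"linear":[224,681,-30],"twist":68},{"linear":[224,681,-30],"twist":68},{"linear":[224,681,-30],"twist":68},{"linear":[224,681,-30],"twist":68}]' 0
python3 - <<'E'
from h import *
f,W=cap("wrist"); cv2.imwrite("pics/w1.png",f); np.save("w1.npy",W)
print(bot.get_obs()["tool_pos"],bot.get_obs()["tcp_rot"])
print(rim(W,(0,640,0,480),58,20))
E
```

```text
time: 2.22
tool_pos: [422.5, 193.9, 197.2]
tcp_rot: [-3.142, -0.001, 0.001]
contact_force: [0.0, -0.0, -0.0]
grip_width: 91.8
[422.43153239 194.04542132 197.15672253] [-3.14149835e+00 -8.69073718e-04  1.41948850e-03]
(np.float64(304.68716980059025), 1606, array([449.6, 210.8]), array([233. , 227.6]), np.float64(30.78))
```

View pics/w1.png

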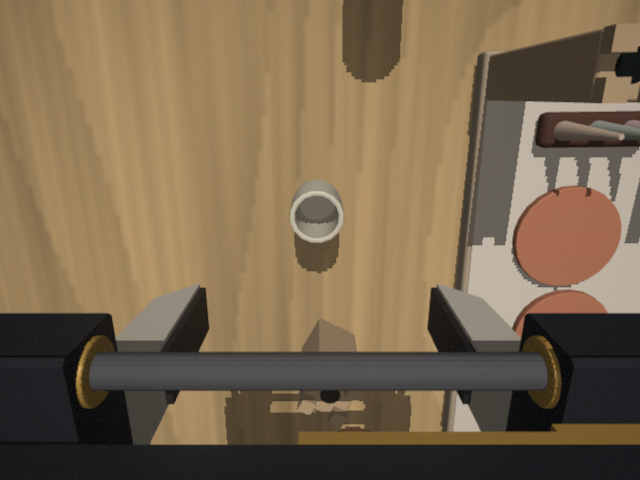

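The wrist view shows beaker 40's rim at (317,217), midway between the fingers. The cone pack is beside the cookie at the upper right.

Run:
```python
from h import *
W=np.load("w1.npy"); print(rim(W,(280,355,175,280),58,20))
P=W[185:290,510:625].reshape(-1,3);P=P[abs(P[:,2]-26)<3];print(P.min(0),P.max(0),P.mean(0))
S=np.load("scene0.npy")
for k,b in {"40":((425,460,268,308),58,20),"46":((485,530,315,375),78,23),"60":((298,335,162,225),122,30),"53":((255,285,152,202),100,26.5)}.items(): print(k,*rim(S,*b))
```

```text
(np.float64(60.26299937566028), 937, array([420.6, 196. ]), array([39.4, 38.8]), np.float64(1.03))
[583.15808694 125.90594161  23.0046986 ] [669.30443363 211.60181555  28.37705881] [625.41249693 170.44570366  26.00459317]
40 159.97162879851479 114 [423.1 196.1] [39.3 39.8] 1.21
46 80.65952772631027 254 [465.  378.1] [49.1 47.5] 1.1
60 125.45949750795442 143 [ 426.9 -197.1] [61.8 62.2] 1.37
53 160.7301411813061 140 [ 456.6 -350. ] [146.6 162.4] 2.1
```

```bash
python3 -m pendant '[{"linear":[0,1,-30]},{"linear":[0,1,-70]},{"linear":[0,1,-110]},{"linear":[0,1,-145]},{"linear":[0,1,-165]},{"linear":[0,1,-177]},{"linear":[0,1,-177]},{"linear":[0,1,-177]}]' 0 ; python3 -m pendant '[{"linear":[0,0,0],"twist":0},{"linear":[0,0,0],"twist":0},{"linear":[0,0,0],"twist":0},{"linear":[0,0,0],"twist":0},{"linear":[0,0,0],"twist":0},{"linear":[0,0,0],"twist":0},{"linear":[0,0,0],"twist":0},{"linear":[0,0,0],"twist":0},{"linear":[0,0,0],"twist":0},{"linear":[0,0,0],"twist":0}]' 255
```

```text
time: 3.52
tool_pos: [422.1, 194.8, 196.7]
tcp_rot: [-3.142, -0.0, 0.003]
contact_force: [-0.6, 0.2, -0.4]
grip_width: 1.4schema error: expected keys linear, twist
```

The first call was refused because every row needs a twist, so the fingers shut in free air above the beaker. Nothing was touched. I'll reopen and then descend.

```bash
python3 -m pendant '[{"linear":[0,1,0],"twist":0},{"linear":[0,1,0],"twist":0},{"linear":[0,1,0],"twist":0},{"linear":[0,1,0],"twist":0},{"linear":[0,1,0],"twist":0},{"linear":[0,1,0],"twist":0},{"linear":[0,1,0],"twist":0},{"linear":[0,1,0],"twist":0},{"linear":[0,1,0],"twist":0},{"linear":[0,1,-30],"twist":0},{"linear":[0,1,-70],"twist":0},{"linear":[0,1,-110],"twist":0},{"linear":[0,1,-145],"twist":0},{"linear":[0,1,-165],"twist":0},{"linear":[0,1,-177],"twist":0},{"linear":[0,1,-177],"twist":0},{"linear":[0,1,-177],"twist":0}]' 0
```

```text
time: 5.65
tool_pos: [422.7, 196.0, 20.5]
tcp_rot: [-3.141, -0.002, 0.003]
contact_force: [0.7, -0.0, 1.0]
grip_width: 91.8
```

```bash
python3 -m pendant '[{"linear":[0,0,0],"twist":0},{"linear":[0,0,0],"twist":0},{"linear":[0,0,0],"twist":0},{"linear":[0,0,0],"twist":0},{"linear":[0,0,0],"twist":0},{"linear":[0,0,0],"twist":0},{"linear":[0,0,0],"twist":0},{"linear":[0,0,0],"twist":0},{"linear":[0,0,5],"twist":0},{"linear":[0,0,15],"twist":0},{"linear":[0,0,30],"twist":0},{"linear":[0,0,50],"twist":0},{"linear":[0,0,70],"twist":0},{"linear":[0,0,80],"twist":0},{"linear":[0,0,80],"twist":0}]' 255
```

```text
time: 7.52
tool_pos: [422.4, 195.9, 100.4]
tcp_rot: [-3.141, -0.002, 0.003]
contact_force: [0.5, 0.2, -0.8]
grip_width: 39.3
```

```bash
python3 -m pendant '[{"linear":[15,-2,0],"twist":0},{"linear":[40,-5,0],"twist":0},{"linear":[75,-10,0],"twist":0},{"linear":[115,-15,0],"twist":0},{"linear":[150,-20,0],"twist":0},{"linear":[180,-24,0],"twist":0},{"linear":[198,-26,0],"twist":0},{"linear":[205,-27,0],"twist":0},{"linear":[205,-27,0],"twist":0},{"linear":[205,-27,-10],"twist":0},{"linear":[205,-27,-25],"twist":0},{"linear":[205,-27,-38],"twist":0},{"linear":[205,-27,-46],"twist":0},{"linear":[205,-27,-50],"twist":0},{"linear":[205,-27,-52],"twist":0},{"linear":[205,-27,-53],"twist":0},{"linear":[205,-27,-53],"twist":0},{"linear":[205,-27,-53],"twist":0}]'
python3 - <<'E'
from h import *
f,W=cap("wrist"); cv2.imwrite("pics/w2.png",f); np.save("w2.npy",W)
f,W=cap("scene"); cv2.imwrite("pics/s2.png",cv2.resize(f[230:420,250:490],None,fx=2.5,fy=2.5)); np.save("s2.npy",W)
E
```

```text
time: 9.78
tool_pos: [627.2, 168.8, 47.1]
tcp_rot: [-3.142, -0.001, 0.003]
contact_force: [0.3, 0.8, -1.1]
grip_width: 39.0
```

View pics/s2.png

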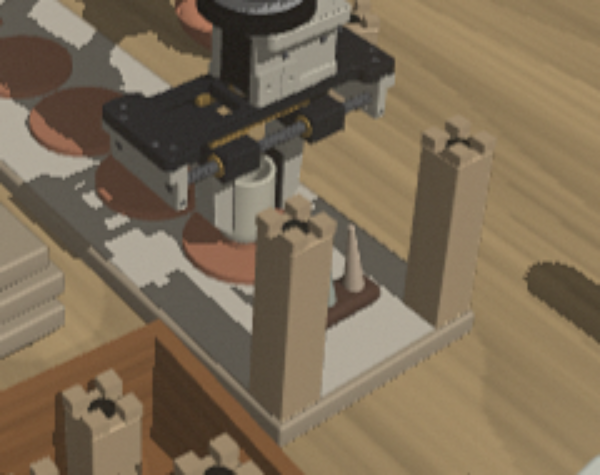

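The enlarged scene view shows beaker 40 held upright just above the cookie next to the cone pack, clear of the props. I'll creep down to contact.

```bash
python3 -m pendant '[{"linear":[0,0,-0.5],"twist":0},{"linear":[0,0,-1],"twist":0},{"linear":[0,0,-1],"twist":0},{"linear":[0,0,-1],"twist":0}]'
```

```text
time: 10.38
tool_pos: [627.1, 168.8, 45.7]
tcp_rot: [3.142, -0.0, 0.003]
contact_force: [-0.5, -0.2, -0.7]
grip_width: 39.1
```

```bash
python3 -m pendant '[{"linear":[0,0,-0.5],"twist":0},{"linear":[0,0,-0.5],"twist":0},{"linear":[0,0,-0.5],"twist":0}]';python3 -m pendant '[{"linear":[0,0,-0.5],"twist":0},{"linear":[0,0,-0.5],"twist":0},{"linear":[0,0,-0.5],"twist":0}]'
```

```text
time: 10.75
tool_pos: [627.1, 168.8, 45.7]
tcp_rot: [-3.142, -0.0, 0.003]
contact_force: [-0.9, -1.1, 5.4]
grip_width: 39.0
time: 11.12
tool_pos: [627.1, 168.8, 45.7]
tcp_rot: [-3.142, -0.001, 0.003]
contact_force: [-3.2, -1.1, 8.7]
grip_width: 39.2
```

```bash
python3 -m pendant '[{"linear":[0,0,0.5],"twist":0},{"linear":[0,0,0.5],"twist":0},{"linear":[0,0,0.5],"twist":0},{"linear":[0,0,0.5],"twist":0},{"linear":[0,0,0.5],"twist":0},{"linear":[0,0,0.5],"twist":0},{"linear":[0,0,10],"twist":0},{"linear":[0,0,40],"twist":0},{"linear":[0,0,90],"twist":0},{"linear":[0,0,150],"twist":0},{"linear":[-30,40,160],"twist":0},{"linear":[-65,85,160],"twist":0},{"linear":[-100,130,160],"twist":0},{"linear":[-135,175,160],"twist":0},{"linear":[-163,208,155],"twist":0},{"linear":[-163,208,155],"twist":0},{"linear":[-163,208,155],"twist":0}]' 0
cat > see.py <<'E'
from h import *
import sys
h,r=float(sys.argv[1]),float(sys.argv[2])
f,W=cap("wrist"); o=bot.get_obs(); p=o["tool_pos"]
m=(np.hypot(W[...,0]-p[0],W[...,1]-p[1])<r+25); Q=W[m]; T=Q[abs(Q[:,2]-h)<5]
T=T[np.hypot(*(T[:,:2]-np.median(T[:,:2],0)).T)<r+6]
s,e=circ(T[:,:2],r-2); print("tcp",p.round(1),"rim wrist",s[:2].round(1),np.ptp(T[:,:2],axis=0).round(1),len(T),round(e,2))
E
python3 see.py 78 23
python3 - <<'E'
from h import *
f,W=cap("top"); print(rim(W,(205,250,150,225),84,20)); cv2.imwrite("pics/t3.png",f)
f,W=cap("scene"); print(rim(W,(320,375,270,340),84,20))
E
```

```text
time: 13.25
tool_pos: [464.5, 376.6, 200.4]
tcp_rot: [-3.142, -0.001, 0.003]
contact_force: [0.5, -1.2, 0.3]
grip_width: 91.8
tcp [464.9 376.1 200.2] rim wrist [462.2 378.1] [45.1 45.6] 1213 1.05
(np.float64(88.64264295009211), 148, array([626.2, 168. ]), array([39.2, 39.2]), np.float64(1.07))
(np.float64(160.23899385484756), 187, array([628.2, 169.3]), array([41.4, 41. ]), np.float64(1.11))
```

Beaker 40 stands at about (627,168.5), centred on its cookie with its rim at the right height. Next I'll grasp beaker 46.

```bash
python3 -m pendant '[{"linear":[-0.6,0.7,-30],"twist":0},{"linear":[-0.6,0.7,-70],"twist":0},{"linear":[-0.6,0.7,-110],"twist":0},{"linear":[-0.6,0.7,-145],"twist":0},{"linear":[-0.6,0.7,-162],"twist":0},{"linear":[-0.6,0.7,-169],"twist":0},{"linear":[-0.6,0.7,-169],"twist":0},{"linear":[-0.6,0.7,-169],"twist":0}]' 0 && python3 -m pendant '[{"linear":[0,0,0],"twist":0},{"linear":[0,0,0],"twist":0},{"linear":[0,0,0],"twist":0},{"linear":[0,0,0],"twist":0},{"linear":[0,0,0],"twist":0},{"linear":[0,0,0],"twist":0},{"linear":[0,0,0],"twist":0},{"linear":[0,0,0],"twist":0},{"linear":[0,0,5],"twist":0},{"linear":[0,0,15],"twist":0},{"linear":[0,0,35],"twist":0},{"linear":[0,0,65],"twist":0},{"linear":[0,0,100],"twist":0},{"linear":[0,0,125],"twist":0},{"linear":[0,0,130],"twist":0},{"linear":[0,0,130],"twist":0}]' 255
```

```text
time: 14.4
tool_pos: [464.3, 377.9, 32.0]
tcp_rot: [-3.14, -0.002, 0.003]
contact_force: [-1.1, -0.5, -0.1]
grip_width: 92.1
time: 16.4
tool_pos: [463.2, 377.3, 160.5]
tcp_rot: [3.141, 0.0, 0.003]
contact_force: [0.3, -0.2, -1.9]
grip_width: 44.6
```

```bash
python3 -m pendant '[{"linear":[0,-15,0],"twist":0},{"linear":[0,-45,0],"twist":0},{"linear":[0,-85,0],"twist":0},{"linear":[0,-130,0],"twist":0},{"linear":[0,-175,0],"twist":0},{"linear":[10,-220,0],"twist":0},{"linear":[30,-255,0],"twist":0},{"linear":[60,-282,0],"twist":0},{"linear":[95,-297,0],"twist":0},{"linear":[130,-300,0],"twist":0},{"linear":[158,-300,0],"twist":0},{"linear":[171,-300,0],"twist":0},{"linear":[175,-300,0],"twist":0},{"linear":[175,-300,0],"twist":0}]' && python3 -m pendant '[{"linear":[0,0,-20],"twist":0},{"linear":[0,0,-50],"twist":0},{"linear":[0,0,-75],"twist":0},{"linear":[0,0,-90],"twist":0},{"linear":[0,0,-98],"twist":0},{"linear":[0,0,-101],"twist":0},{"linear":[0,0,-103],"twist":0},{"linear":[0,0,-103.5],"twist":0},{"linear":[0,0,-104],"twist":0},{"linear":[0,0,-104.5],"twist":0},{"linear":[0,0,-104.5],"twist":0}]'
python3 - <<'E'
from h import *
f,W=cap("scene"); cv2.imwrite("pics/s4.png",cv2.resize(f[200:420,200:490],None,fx=2.5,fy=2.5))
E
```

```text
time: 18.15
tool_pos: [637.7, 77.0, 159.9]
tcp_rot: [3.141, 0.002, 0.003]
contact_force: [-0.2, 0.2, -1.7]
grip_width: 44.2
time: 19.52
tool_pos: [638.6, 77.5, 56.7]
tcp_rot: [3.142, -0.001, 0.003]
contact_force: [-1.2, 0.0, 2.3]
grip_width: 44.7
```

View pics/s4.png

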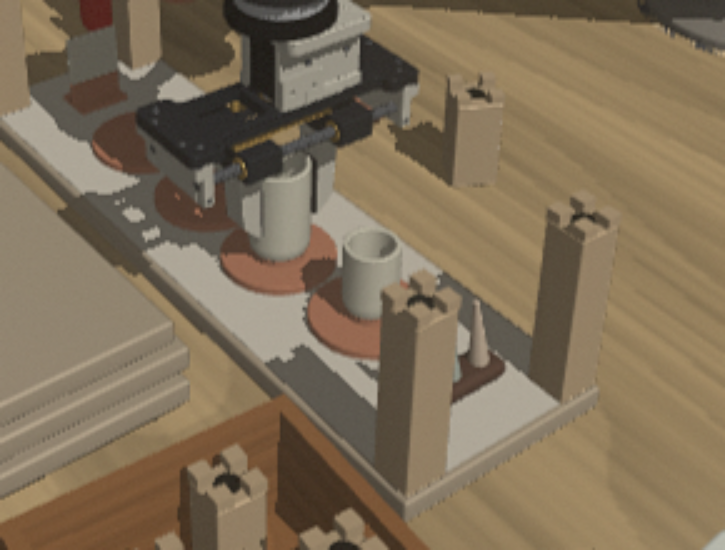

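The view shows beaker 46 upright on the second cookie and beaker 40 standing beside the cone pack. I'll release and go to beaker 53, twisting the jaws so they stay clear of the red one.

```bash
python3 -m pendant '[{"linear":[0,0,0],"twist":0},{"linear":[0,0,0],"twist":0},{"linear":[0,0,0],"twist":0},{"linear":[0,0,0],"twist":0},{"linear":[0,0,0],"twist":0},{"linear":[0,0,0],"twist":0},{"linear":[0,0,10],"twist":0},{"linear":[0,0,40],"twist":0},{"linear":[0,0,90],"twist":0},{"linear":[0,0,150],"twist":0},{"linear":[-30,-40,165],"twist":0}]' 0 && python3 -m pendant '[{"linear":[-40,-40,0],"twist":-10},{"linear":[-80,-80,0],"twist":-20},{"linear":[-115,-125,0],"twist":-30},{"linear":[-140,-175,0],"twist":-40},{"linear":[-153,-230,0],"twist":-50},{"linear":[-153,-285,0],"twist":-60},{"linear":[-153,-335,0],"twist":-68},{"linear":[-153,-375,0],"twist":-68},{"linear":[-153,-388,0],"twist":-68},{"linear":[-153,-388,0],"twist":-68},{"linear":[-153,-388,0],"twist":-68}]'
python3 see.py 100 26.5
python3 - <<'E'
from h import *
f,W=cap("top"); print(rim(W,(205,250,150,225),84,20),rim(W,(250,300,140,225),104,23)); cv2.imwrite("pics/t5.png",f)
E
```

```text
time: 20.95
tool_pos: [611.2, 38.8, 226.7]
tcp_rot: [3.141, -0.011, 0.006]
contact_force: [-0.5, -2.0, -0.7]
grip_width: 91.8
time: 22.32
tool_pos: [455.7, -349.1, 221.5]
tcp_rot: [-3.141, 0.0, -1.183]
contact_force: [-0.9, -0.3, 0.9]
grip_width: 92.0
tcp [ 455.7 -349.1  221.6] rim wrist [ 454.8 -352.5] [52.2 52.6] 1436 1.04
(np.float64(88.8321300768202), 152, array([626.3, 168.1]), array([39.6, 39.6]), np.float64(1.06)) (np.float64(109.15374460931204), 177, array([638. ,  77.6]), array([45.4, 43.4]), np.float64(1.06))
```

```bash
python3 -m pendant '[{"linear":[0,-0.8,-30],"twist":0},{"linear":[0,-0.8,-70],"twist":0},{"linear":[0,-0.8,-110],"twist":0},{"linear":[0,-0.8,-140],"twist":0},{"linear":[0,-0.8,-158],"twist":0},{"linear":[0,-0.8,-165],"twist":0},{"linear":[0,-0.8,-165],"twist":0},{"linear":[0,-0.8,-165],"twist":0}]' 0 && python3 -m pendant '[{"linear":[0,0,0],"twist":0},{"linear":[0,0,0],"twist":0},{"linear":[0,0,0],"twist":0},{"linear":[0,0,0],"twist":0},{"linear":[0,0,0],"twist":0},{"linear":[0,0,0],"twist":0},{"linear":[0,0,0],"twist":0},{"linear":[0,0,5],"twist":0},{"linear":[0,0,15],"twist":0},{"linear":[0,0,35],"twist":0},{"linear":[0,0,65],"twist":0},{"linear":[0,0,100],"twist":0},{"linear":[0,0,130],"twist":0},{"linear":[0,0,150],"twist":0},{"linear":[0,0,155],"twist":0},{"linear":[0,0,155],"twist":0}]' 255
```

```text
time: 23.42
tool_pos: [456.0, -351.6, 57.3]
tcp_rot: [-3.141, -0.002, -1.184]
contact_force: [0.5, 0.3, 0.2]
grip_width: 91.5
time: 25.42
tool_pos: [455.3, -351.1, 211.1]
tcp_rot: [3.141, 0.0, -1.184]
contact_force: [0.3, 0.8, -2.6]
grip_width: 53.1
```

```bash
python3 -m pendant '[{"linear":[0,15,0],"twist":5},{"linear":[0,45,0],"twist":12},{"linear":[0,85,0],"twist":20},{"linear":[0,130,0],"twist":29},{"linear":[0,175,0],"twist":38},{"linear":[0,220,0],"twist":47},{"linear":[10,260,0],"twist":56},{"linear":[30,295,0],"twist":63},{"linear":[60,320,0],"twist":67},{"linear":[95,333,0],"twist":68},{"linear":[130,336.5,0],"twist":68},{"linear":[160,336.5,0],"twist":68},{"linear":[178,336.5,0],"twist":68},{"linear":[183.5,336.5,0],"twist":68},{"linear":[183.5,336.5,0],"twist":68}]' && python3 -m pendant '[{"linear":[0,0,-20],"twist":0},{"linear":[0,0,-50],"twist":0},{"linear":[0,0,-80],"twist":0},{"linear":[0,0,-105],"twist":0},{"linear":[0,0,-120],"twist":0},{"linear":[0,0,-125],"twist":0},{"linear":[0,0,-128],"twist":0},{"linear":[0,0,-128.5],"twist":0},{"linear":[0,0,-129],"twist":0},{"linear":[0,0,-129.5],"twist":0},{"linear":[0,0,-129.5],"twist":0}]'
python3 - <<'E'
from h import *
f,W=cap("scene"); cv2.imwrite("pics/s6.png",cv2.resize(f[150:370,180:470],None,fx=2.5,fy=2.5))
E
```

```text
time: 27.3
tool_pos: [638.3, -14.8, 210.2]
tcp_rot: [-3.141, 0.002, 0.003]
contact_force: [0.7, -0.1, -2.8]
grip_width: 52.9
time: 28.68
tool_pos: [639.3, -14.9, 82.3]
tcp_rot: [3.141, -0.001, 0.003]
contact_force: [0.5, 0.4, 1.8]
grip_width: 52.7
```

View pics/s6.png

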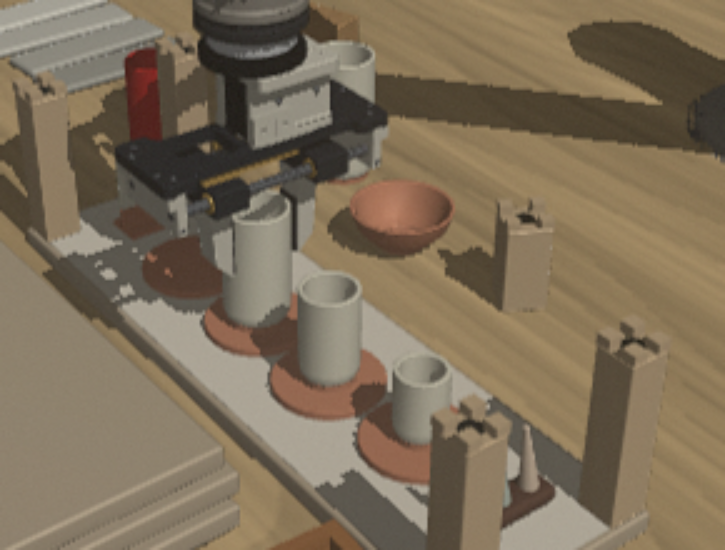

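Beaker 53 is down on the third cookie, with 46 and 40 upright beside it. I'll release and go to beaker 60.

```bash
python3 -m pendant '[{"linear":[0,0,0],"twist":0},{"linear":[0,0,0],"twist":0},{"linear":[0,0,0],"twist":0},{"linear":[0,0,0],"twist":0},{"linear":[0,0,0],"twist":0},{"linear":[0,0,0],"twist":0},{"linear":[0,0,10],"twist":0},{"linear":[0,0,40],"twist":0},{"linear":[0,0,90],"twist":0},{"linear":[0,0,145],"twist":0},{"linear":[-40,-30,160],"twist":0},{"linear":[-80,-65,160],"twist":0},{"linear":[-120,-105,160],"twist":0},{"linear":[-160,-145,160],"twist":0},{"linear":[-195,-170,160],"twist":0},{"linear":[-212,-183,160],"twist":0},{"linear":[-212,-183,160],"twist":0},{"linear":[-212,-183,160],"twist":0}]' 0
python3 see.py 122 30
python3 - <<'E'
from h import *
f,W=cap("top"); print(rim(W,(205,250,150,225),84,20),rim(W,(250,300,140,225),104,23),rim(W,(302,350,140,225),126,26.5),rim(W,(385,445,265,315),122,30))
E
```

```text
time: 30.98
tool_pos: [427.6, -197.6, 242.2]
tcp_rot: [3.141, -0.001, 0.003]
contact_force: [-0.2, -0.4, 0.0]
grip_width: 91.7
tcp [ 427.7 -197.4  242. ] rim wrist [ 425.1 -198.3] [59.3 59.4] 1667 1.06
(np.float64(87.41470369059546), 151, array([626.3, 168.1]), array([39. , 38.9]), np.float64(1.05)) (np.float64(109.15476965743396), 178, array([637.9,  77.6]), array([45.8, 43.3]), np.float64(0.98)) (np.float64(130.6874210087136), 207, array([640.4, -14.9]), array([52. , 49.6]), np.float64(0.99)) (np.float64(639.1426898932622), 188, array([ 426.3, -198.2]), array([59.2, 52.5]), np.float64(1.14))
```

```bash
python3 -m pendant '[{"linear":[-0.7,0,-30],"twist":0},{"linear":[-0.7,0,-70],"twist":0},{"linear":[-0.7,0,-110],"twist":0},{"linear":[-0.7,0,-145],"twist":0},{"linear":[-0.7,0,-163],"twist":0},{"linear":[-0.7,0,-170],"twist":0},{"linear":[-0.7,0,-170],"twist":0},{"linear":[-0.7,0,-170],"twist":0}]' 0 && python3 -m pendant '[{"linear":[0,0,0],"twist":0},{"linear":[0,0,0],"twist":0},{"linear":[0,0,0],"twist":0},{"linear":[0,0,0],"twist":0},{"linear":[0,0,0],"twist":0},{"linear":[0,0,0],"twist":0},{"linear":[0,0,0],"twist":0},{"linear":[0,0,5],"twist":0},{"linear":[0,0,15],"twist":0},{"linear":[0,0,35],"twist":0},{"linear":[0,0,60],"twist":0},{"linear":[0,0,75],"twist":0},{"linear":[0,0,80],"twist":0},{"linear":[0,0,80],"twist":0}]' 255
```

```text
time: 32.08
tool_pos: [426.9, -198.0, 72.5]
tcp_rot: [3.141, -0.001, 0.003]
contact_force: [0.1, -0.4, -0.3]
grip_width: 92.0
time: 33.83
tool_pos: [426.2, -197.8, 151.8]
tcp_rot: [3.142, -0.0, 0.003]
contact_force: [-0.7, -0.5, -4.4]
grip_width: 59.2
```

```bash
python3 -m pendant '[{"linear":[8,10,0],"twist":0},{"linear":[20,30,0],"twist":0},{"linear":[40,55,0],"twist":0},{"linear":[70,75,0],"twist":0},{"linear":[105,85,0],"twist":0},{"linear":[145,88,0],"twist":0},{"linear":[180,88,0],"twist":0},{"linear":[203,88,0],"twist":0},{"linear":[213.5,88,0],"twist":0},{"linear":[213.5,88,0],"twist":0},{"linear":[213.5,88,-10],"twist":0},{"linear":[213.5,88,-30],"twist":0},{"linear":[213.5,88,-45],"twist":0},{"linear":[213.5,88,-50],"twist":0},{"linear":[213.5,88,-53],"twist":0},{"linear":[213.5,88,-53.5],"twist":0},{"linear":[213.5,88,-54],"twist":0},{"linear":[213.5,88,-54.5],"twist":0},{"linear":[213.5,88,-54.5],"twist":0}]'
python3 - <<'E'
from h import *
f,W=cap("scene"); cv2.imwrite("pics/s7.png",cv2.resize(f[150:370,180:470],None,fx=2.5,fy=2.5))
E
```

```text
time: 36.2
tool_pos: [640.0, -109.9, 97.9]
tcp_rot: [3.141, -0.001, 0.003]
contact_force: [-0.9, -0.7, -0.1]
grip_width: 59.3
```

View pics/s7.png

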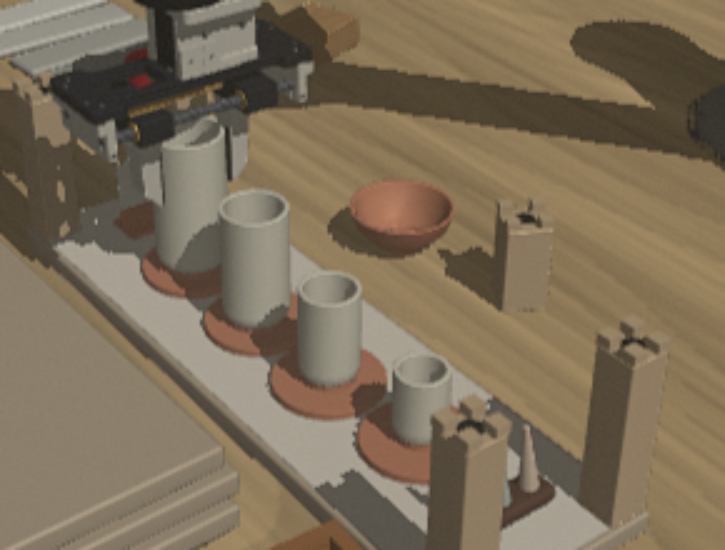

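Force has gone from -4.4 N to about zero, so beaker 60 is resting on the last cookie. I'll release and withdraw.

```bash
python3 -m pendant '[{"linear":[0,0,-0.3],"twist":0},{"linear":[0,0,-0.3],"twist":0},{"linear":[0,0,0],"twist":0},{"linear":[0,0,0],"twist":0},{"linear":[0,0,0],"twist":0},{"linear":[0,0,0],"twist":0},{"linear":[0,0,10],"twist":0},{"linear":[0,0,40],"twist":0},{"linear":[0,0,90],"twist":0},{"linear":[0,0,145],"twist":0},{"linear":[-40,-10,160],"twist":0},{"linear":[-90,-20,160],"twist":0},{"linear":[-140,-40,160],"twist":0},{"linear":[-180,-60,160],"twist":0},{"linear":[-200,-80,160],"twist":0},{"linear":[-200,-80,160],"twist":0},{"linear":[-200,-80,160],"twist":0}]' 0
python3 - <<'E'
from h import *
f,W=cap("top"); cv2.imwrite("pics/t8.png",f)
for b in (((205,250,150,225),84,20),((250,300,140,225),104,23),((302,350,140,225),126,26.5),((350,402,140,225),148,30)): print(rim(W,*b))
E
```

```text
time: 38.38
tool_pos: [440.3, -189.6, 257.8]
tcp_rot: [3.141, -0.001, 0.003]
contact_force: [0.8, -0.6, 0.3]
grip_width: 91.8
(np.float64(88.66592124549578), 154, array([626.3, 168.1]), array([40. , 39.5]), np.float64(1.02))
(np.float64(108.6354880418206), 179, array([637.9,  77.5]), array([46.7, 43.4]), np.float64(1.12))
(np.float64(130.64462780680944), 205, array([640.3, -15. ]), array([51.8, 49.7]), np.float64(0.95))
(np.float64(152.3241161743841), 265, array([ 639.5, -110.3]), array([60. , 57.8]), np.float64(1.08))
```

View pics/t8.png

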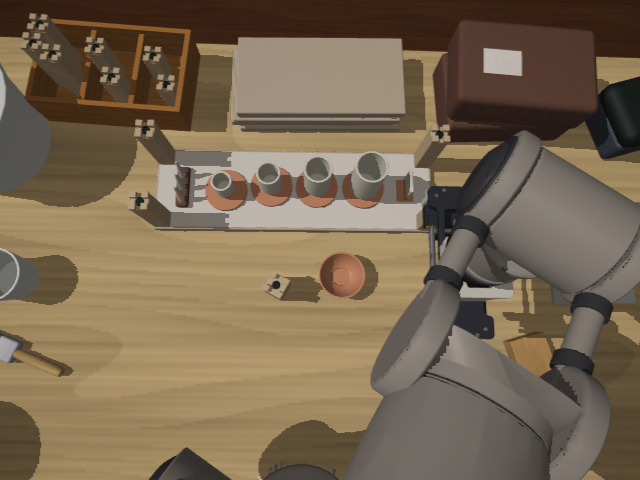

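The top view shows all four beakers upright on their cookies, at columns 221, 269, 319 and 370, smallest beside the cone pack. The bowl and loose prop haven't moved, and the gripper is empty and clear. I'm handing in.

```bash
python3 -c "
from plant import bot
bot.close_job()"
```

```text
the job is handed in; nothing more can be done
```

The kiln shelf is loaded and the job is handed in, at about 38 s of the 112 s allowed. The four beakers stand upright, one to a cookie, in the order 40, 46, 53, 60, with the smallest next to the cone pack (+y end) and the largest at the far end.

- **Position:** in the last top view, each beaker's rim centre was within about 2 mm of its cookie's centre. The 40 mm beaker was furthest off, about 1.5–2 mm short in x. A wrist view had put that cookie about 2 mm nearer the robot than the top view did, so I aimed between the two. The camera calibration is itself only good to about 2 mm.
- **Height:** rim heights read 2–5 mm above nominal, as they did on the bench before anything was moved. I took this as camera noise, because the rims were upright and the right size.
- **Setting down:** each beaker was lowered in small steps until the force reading changed, and only then released. The force readings I took stayed under 10 N.
- **Other objects:** the bowl, loose prop and cone pack looked unmoved in the last view. The red look-alike was hidden by the arm in that view; it was last seen standing, before the 60 mm beaker was moved.
- **One slip:** a mistyped call was refused early on, so the gripper closed once in free air above the 40 mm beaker. It touched nothing and cost about 2 s.

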